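Release a mending press and hold its arm up on the release rod

ROBOT

A 6-joint arm with a two-finger parallel gripper is mounted at the origin on the work surface. World frame = base frame: x ahead of the robot, y to its left, z up, the work surface at z = 0. Lengths are in m, angles in rad, forces in N, time in s.
With the tool pointing down it reaches from about 0.425 to 0.95 m from the base axis. Payload 3.5 kg.
Tool frame: the origin (TCP) lies between the finger pads; the fingertips stand 19 mm ahead of it and the grasp point (between the pads) is the TCP; z points along the fingers, x is the direction in which the jaws open and shut, and the axes are right-handed (so a half turn about z gives the same grasp; the last joint's range is limited). The gripper opens to 85 mm and grips with 20 to 120 N. Pads are 22 mm wide; open, the fingers measure 114 mm over their backs; the gripper's body (76 mm by 85 mm) begins 54 mm behind the grasp point. The pads swing forward as they close: fully open they stand 13 mm farther back than shut.
Start: joints at [-1.345, 0.286, 1.577, -0, 1.279, -0.15], TCP at [0.248, -0.628, 0.25] pointing down, gripper open.
Joint ranges: [-2.77, 2.77], [-0.9, 2.22], [0.21, 2.48], [-1.53, 4.67], [0.24, 2.81], [-2.84, 2.84]. Speed limits (rad/s): [2.79, 2.79, 3.14, 3.14, 3.14, 3.14].

INTERFACE

Orientations are given as a rotation vector (axis times angle).
In Python, from workcell import robot gives the robot as it stands.
- The arm moves only by the tool move_arm, never from a script. Its argument "motion" is a list of rows, each a list of 7 numbers: the shift along the tool's x, y, z in units of 30 mm (1.0 is 30 mm), then the turn, a rotation vector about the tool's x, y, z in units of 5 degrees (1.0 is 5 degrees), then the finger opening in mm, from 0 to 85.4. A call has 1 to 10 rows; each row is the pose to reach, as a shift and turn from the pose commanded when the call began, along the tool's axes at that moment; what a row does not reach only later rows make up. A row lasts 1/10 s, in which the tool goes at most 50 mm and 8.59 degrees, less where a joint would pass 70% of its speed; a pose out of reach is approached as far as the arm can. A call with a gripper value outside its range is refused whole. The fingers move at their own pace and stop on an object; "newtons" is the grip in N (left out, the last holds). Time passes only in rows, so rows that repeat a pose let the fingers close. It gives the time, the measured TCP pose, the force and the opening at its end, in the units of the state.
- robot.state(): the state, without advancing time (a new reading comes with each control period).
- robot.grab_frame(name): name is "scene" or "top" or "wrist"; returns a dict with "frame" (400x640x3 uint8, blue, green, red), "mtx" (3x3 intrinsics, pixels), "rvec" (rotation vector, rad) and "tvec" (3), from world to camera coordinates, as OpenCV has them; the wrist camera has in their place "hand_eye" (4x4, takes a point from camera to tool coordinates, whose origin is the TCP and whose axes are the tool frame's). Camera axes: x right, y down, z forward; pixel columns grow to the right and rows downward; lengths in m; the calibration is good to about 2 mm. A picture is of the moment at which its call begins: read the wrist's pose just before it. There is no depth.
- robot.sign_off(): hands the job in, once; it reports no verdict.
The state is a dict: "time": time; "joint_pos": joint angles; "joint_vel": joint speeds; "joint_torque": joint torques, N m; "tcp_pos": TCP position; "tool_rot": TCP orientation; "ft_force": force on the tool from outside, world axes, zero at the start; "moment": the same for the moment, N m; "opening": finger opening in m.
Only numpy, scipy, OpenCV 4.12 (cv2) and the standard library are available. Lean on these libraries where they do the work, as an engineer would, in place of code of your own. Each camera call takes 0.05 s, during which the arm holds its last target.

TASK

The glued sherd in the mending press has set. Pick up the release rod by its wooden block, pass the steel rod through the latch eye from the robot's side, draw the latch sideways against its spring until it clears the ball, then lift the press arm on the rod until its coupler is 6 cm or so above where it sat. Finish while still holding it up there, steady, with the rod through the eye and only the rod carrying the arm; leave the sherd, jar, slab and brush alone.

Things in the scene. Friction and masses are not known exactly. Their poses are not given: they have to be found in the camera images.
- rod_grip (a point): Centre of the wooden grip block of the loose release rod (about 0.12 kg). The block is 55 mm long (x), 18 mm wide (y) and 40 mm high (z) and stands on the bench; this point is 20 mm above its underside. Its x axis points along the rod, towards the rod's tip. A 6 mm steel rod sticks out level from the middle of the block's +x end by 85 mm.
- rod_tip (a point): Round tip of the 6 mm steel rod, 112.5 mm ahead (+x) of the block's centre, at the same height as it. Axes as the block's.
- eye (a point): Centre of the latch eye: upright steel ring, hole 16 mm, wire 6 mm thick, 29 mm overall, 85 mm above the bench with the arm down. Its x axis is the hole's axis, level, pointing away from the robot along the press arm; y points to the ball, 62 mm away; z up. Behind the ring (+x) is free space beside the arm. It moves with latch and arm.
- latch (a joint): Travel of the spring latch, m: 0 = home (bolt under the ball, arm locked), grows as the eye is pulled sideways along the eye's -y, away from the ball, to 0.018 at its stop. The bolt clears the ball at about 8 mm; the spring takes 2 N at the start and 5.6 N at the stop, and shuts the latch again when let go.
- press_bar: Steel press arm, 30 mm wide, 0.4 kg. Origin: middle of the coupler, the dark 54 mm square cap (top 32 mm higher) over the 40 mm ball at the arm's near end; 100 mm above the bench, 15 mm above the eye. x along the arm away from the robot, y away from the eye. The arm's hinge is at (200, 0, 0) mm in this frame, parallel to y: with the latch drawn the coupler swings up; let go, it falls.
- sherd: Fired-clay sherd, about 50 x 45 x 12 mm, loose on the cork bed of the press under the arm's rubber pad; leave alone. Origin: centre of its underside.
- jar: Lidded jar, 60 mm wide, 85 mm high, standing left of the press; leave alone. Origin: centre of its underside.
- slab: Black slab, 90 x 120 x 28 mm, lying at the near left; leave alone. Origin: centre of its underside.
- brush: Brush, 170 mm long, lying at the far right; leave alone. Origin under it.
Things that resemble listed ones, but are neither listed nor needed, are in the scene too. What is shaped like the part that bears rod_grip but yellow is not meant.

How it is judged:
By the outcome, as a careful person would: the job done as asked, in the order asked, and still so for the second after the job is handed in, while the arm keeps its last pose, push and grip.
It also fails if it takes over 42 s, if anything falls off the work surface, if the arm or the gripper's body presses on something with over 40 N, if the wrist force passes 120 N, or if a joint passes its speed limit or range.

## Working session

There is one attempt and no reset: what is moved stays moved. The work goes in short steps, Python scripts to look and compute and a tool call to move; the robot and the scene stay as the last step left them, time stands still between calls to the robot, and variables do not carry over. Pictures are saved under pics/ and viewed, and the job is handed in when it is done.

Besides the shell and the picture viewer there is one more tool, called after "Request:" as a command line: name --pt "numbers of a row" for each row, then --argument value for the rest. move_arm: Moves the arm, as the interface text tells. Its arguments: {"type":"object","properties":{"motion":{"type":"array"},"newtons":{"type":"number"}},"required":["motion"]}

```bash
ls; mkdir -p pics
python3 - <<'E'
from workcell import robot
import cv2
s=robot.state(); print(s)
for n in("scene","top","wrist"):
    f=robot.grab_frame(n); cv2.imwrite(f"pics/{n}0.png",f["frame"])
    import pickle; pickle.dump(f,open(f"{n}0.pkl","wb"))
    print(n,{k:v for k,v in f.items() if k!="frame"})
E
```

```text
pics
{'time': 0.0, 'joint_pos': array([-1.34500527e+00,  2.87205458e-01,  1.57821931e+00, -1.18836683e-05,
        1.27858525e+00, -1.49999735e-01]), 'joint_vel': array([-0.00062742,  0.00065264, -0.00054303,  0.00147882, -0.00077841,
       -0.00017492]), 'joint_torque': array([-9.88335632e-04, -4.05989134e+01, -2.92625141e+01, -2.11252623e-04,
        5.91832693e-03,  7.64778065e-06]), 'tcp_pos': array([ 0.24761386, -0.62726908,  0.24889768]), 'tool_rot': array([-2.59594028,  1.76647114,  0.0027955 ]), 'ft_force': array([ 0.25586871,  0.3442916 , -0.19156627]), 'moment': array([ 0.03170625,  0.00772683, -0.01341815]), 'opening': 0.08484566146313001}
scene {'mtx': array([[402.02920389,   0.        , 315.27890823],
       [  0.        , 402.02920389, 196.08601048],
       [  0.        ,   0.        ,   1.        ]]), 'rvec': array([ 0.78271924,  2.45031246, -1.27666711]), 'tvec': array([ 0.43397168, -0.12179546,  1.24020109])}
top {'mtx': array([[458.92801423,   0.        , 318.21885234],
       [  0.        , 458.92801423, 202.62309403],
       [  0.        ,   0.        ,   1.        ]]), 'rvec': array([ 2.17922418, -2.11209107,  0.18006244]), 'tvec': array([0.00690325, 0.52635377, 1.0518377 ])}
wrist {'mtx': array([[350.64827256,   0.        , 320.07723944],
       [  0.        , 350.64827256, 199.4942095 ],
       [  0.        ,   0.        ,   1.        ]]), 'hand_eye': array([[ 9.99999401e-01, -1.06371493e-03, -2.59124538e-04,
        -4.13026292e-04],
       [ 1.09320801e-03,  9.57307890e-01,  2.89068174e-01,
        -7.35502486e-02],
       [-5.94241664e-05, -2.89068284e-01,  9.57308479e-01,
        -1.23134054e-01],
       [ 0.00000000e+00,  0.00000000e+00,  0.00000000e+00,
         1.00000000e+00]])}
```

View pics/scene0.png

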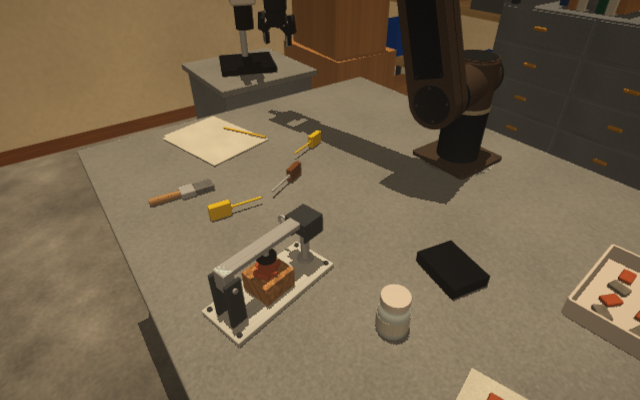

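View pics/top0.png

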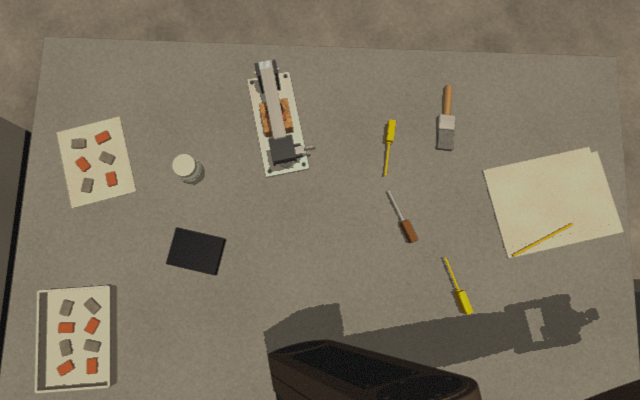

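View pics/wrist0.png

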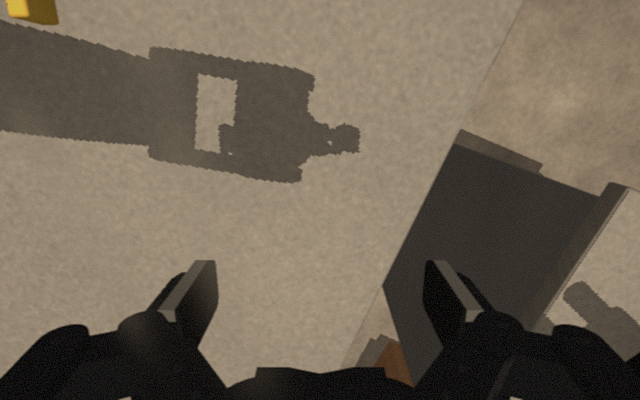

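The top view shows the brown block at about (410,231), with its rod tip at (389,192). The latch eye is at about (308,149), on the right of the coupler (284,150). Next I'll zoom in and measure.

```bash
cat > h.py <<'E'
import numpy as np,cv2,pickle
from scipy.spatial.transform import Rotation as R
def ray(f,uv,pose=None):
    K=f["mtx"]; d=np.linalg.inv(K)@np.array([uv[0],uv[1],1.])
    if "rvec" in f:
        M=cv2.Rodrigues(f["rvec"])[0]; return -M.T@f["tvec"], M.T@d
    p,r=pose; H=f["hand_eye"]; M=R.from_rotvec(r).as_matrix()
    return p+M@H[:3,3], M@H[:3,:3]@d
def onz(f,uv,z,pose=None):
    o,d=ray(f,uv,pose); return o+d*(z-o[2])/d[2]
def tri(rs):
    A=np.zeros((3,3));b=np.zeros(3)
    for o,d in rs:
        d=d/np.linalg.norm(d);P=np.eye(3)-np.outer(d,d);A+=P;b+=P@o
    x=np.linalg.solve(A,b); return x,[np.linalg.norm(np.cross(x-o,d/np.linalg.norm(d))) for o,d in rs]
def crop(img,x0,y0,x1,y1,s,fn):
    cv2.imwrite(fn,cv2.resize(img[y0:y1,x0:x1],None,fx=s,fy=s,interpolation=cv2.INTER_CUBIC))
E
python3 - <<'E'
from h import *
t=pickle.load(open("top0.pkl","rb"));s=pickle.load(open("scene0.pkl","rb"))
crop(t["frame"],240,50,340,180,6,"pics/c1.png".replace("c1","top_press"))
crop(t["frame"],370,180,430,250,8,"pics/top_rod.png")
crop(s["frame"],200,150,340,350,4*0.75,"pics/scene_press.png") 
hsv=cv2.cvtColor(t["frame"],cv2.COLOR_BGR2HSV)
m=cv2.inRange(hsv,(0,100,30),(16,255,200)); m[:, :380]=0;m[:,430:]=0;m[:185]=0;m[255:]=0
c=max(cv2.findContours(m,0,2)[0],key=cv2.contourArea);r=cv2.minAreaRect(c);print(r,cv2.contourArea(c))
for z in(.02,.04):print([onz(t,p,z).round(4) for p in cv2.boxPoints(r)],onz(t,r[0],z))
E
```

```text
((408.2568664550781, 231.06503295898438), (22.841922760009766, 10.179553031921387), 65.55604553222656) 198.0
[array([ 0.4862, -0.1732,  0.02  ]), array([ 0.4972, -0.1957,  0.02  ]), array([ 0.4475, -0.2184,  0.02  ]), array([ 0.4367, -0.1961,  0.02  ])] [ 0.46682932 -0.19589093  0.02      ]
[array([ 0.4839, -0.1695,  0.04  ]), array([ 0.4946, -0.1915,  0.04  ]), array([ 0.4459, -0.2139,  0.04  ]), array([ 0.4353, -0.1919,  0.04  ])] [ 0.46482282 -0.19171767  0.04      ]
```

```bash
cd pics; python3 -c "
import cv2,numpy as np
a=cv2.imread('top_rod.png');b=cv2.imread('scene_press.png');print(a.shape,b.shape)
h=max(a.shape[0],b.shape[0]);o=np.zeros((600,a.shape[1]//1+b.shape[1],3),'uint8')
o[:a.shape[0],:a.shape[1]]=a[:600];o[:b.shape[0],a.shape[1]:]=b[:600];o=cv2.resize(o,(o.shape[1]*800//max(800,o.shape[1]),600*800//max(800,o.shape[1])));cv2.imwrite('comb.png',o)"
```

```text
(560, 480, 3) (600, 420, 3)
```

View pics/comb.png

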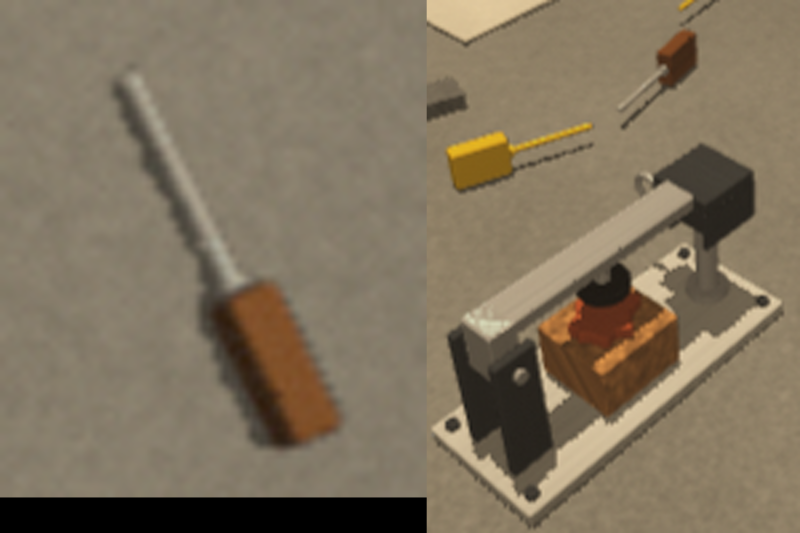

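```bash
python3 -c "
from h import *
t=pickle.load(open('top0.pkl','rb'))
crop(t['frame'],240,130,340,185,8,'pics/top_press2.png')"
```

```text
(no output)
```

View pics/top_press2.png

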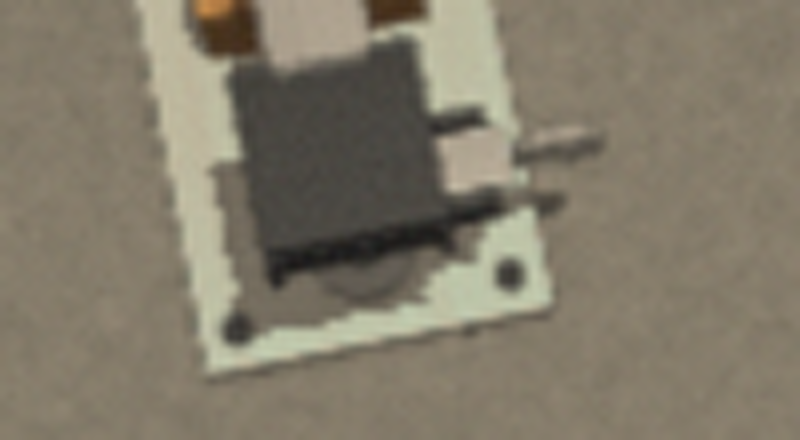

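Run:
```python
from h import *
t=pickle.load(open("top0.pkl","rb"));s=pickle.load(open("scene0.pkl","rb"))
P=lambda x,y:(240+x/8-.5+.5/8,130+y/8-.5+.5/8)
Q=lambda x,y:(370+x/.8889/8-.44,180+y/.8889/8-.44)
S=lambda x,y:(200+(x/.8889-480)/3-.33,150+y/.8889/3-.33)
tip=onz(t,Q(133,76),.02);base=onz(t,Q(233,287),.02);d=tip-base;print("rod",tip,base,np.linalg.norm(d),np.degrees(np.arctan2(d[1],d[0])))
u=d/np.linalg.norm(d);print("grip",tip-.1125*u,base-.0275*u)
print("sceneRod tip,base",onz(s,S(621,107),.02),onz(s,S(664,70),.02))
C=[onz(t,P(*p),.132) for p in[(230,65),(413,40),(440,212),(265,250)]]
print("coupler",np.round(C,4),np.mean(C,0),[np.linalg.norm(C[i]-C[i-1]) for i in range(4)])
C2=[onz(s,S(*p),.132) for p in[(655,175),(702,145),(753,177),(707,211)]]
print("coupler scene",np.round(C2,4),np.mean(C2,0),[np.linalg.norm(C2[i]-C2[i-1]) for i in range(4)])
print("eye ring outer",onz(t,P(602,137),.085),"inner",onz(t,P(515,153),.085))
print("eye scene",onz(s,S(645,182),.085), tri([ray(s,S(645,182)),ray(t,P(558,144))]))
pl=[onz(t,P(*p),.01) for p in[(205,375),(555,300)]];pl.append(onz(t,(248,82),.01));print("plate",np.round(pl,4))
hin=[onz(t,p,.115) for p in[(258,61),(276,60)]];print(hin)
```

```text
rod [ 0.56529623 -0.14695425  0.02      ] [ 0.49342236 -0.18151227  0.02      ] 0.07975029641776567 25.678936406914808
grip [ 0.46390713 -0.19570362  0.02      ] [ 0.46863836 -0.19342878  0.02      ]
sceneRod tip,base [ 0.56422744 -0.14881742  0.02      ] [ 0.49303968 -0.18208745  0.02      ]
coupler [[0.6542 0.1397 0.132 ]
 [0.6632 0.0891 0.132 ]
 [0.6142 0.0797 0.132 ]
 [0.6017 0.1276 0.132 ]] [0.63332883 0.10903153 0.132     ] [np.float64(0.05385974115174859), np.float64(0.05135548482003293), np.float64(0.04991559809355845), np.float64(0.049426074212433044)]
coupler scene [[0.6655 0.0913 0.132 ]
 [0.6165 0.0805 0.132 ]
 [0.6082 0.1358 0.132 ]
 [0.6574 0.1483 0.132 ]] [0.63688431 0.11399092 0.132     ] [np.float64(0.05753619132723445), np.float64(0.0501527142393418), np.float64(0.05586088064539025), np.float64(0.05082365144878144)]
eye ring outer [0.65044861 0.0356901  0.085     ] inner [0.64478582 0.06081579 0.085     ]
eye scene [0.64708583 0.04139406 0.085     ] (array([0.64830749, 0.0472756 , 0.08889307]), [np.float64(0.0018032051864662892), np.float64(0.001803205186466157)])
plate [[0.5919 0.1558 0.01  ]
 [0.6192 0.0488 0.01  ]
 [0.8359 0.2113 0.01  ]]
[array([0.8429355 , 0.17411932, 0.115     ]), array([0.84696263, 0.1324501 , 0.115     ])]
```

```bash
cat >> h.py <<'E'
def toolR(yaw,pitch=0): # yaw of rod direction (deg); rod = tool -y
    a=np.radians(yaw);u=np.array([np.cos(a),np.sin(a),0]);z=np.array([0,0,-1.]);y=-u
    M=np.c_[np.cross(y,z),y,z]
    return M@R.from_euler('x',pitch,degrees=True).as_matrix()
def cmd(p,yaw,pitch=0,s=None):
    from workcell import robot
    s=s or robot.state()
    M=R.from_rotvec(s["tool_rot"]).as_matrix()
    print("shift",(M.T@(np.array(p)-s["tcp_pos"])/.03).round(3),"turn",(np.degrees(R.from_matrix(M.T@toolR(yaw,pitch)).as_rotvec())/5).round(3))
E
python3 - <<'E'
from h import *
cmd([.466,-.1945,.13],25.7)
E
```

```text
shift [-10.745 -12.065   3.998] turn [-0.004  0.021 -0.833]
```

Request:
move_arm --pt "-1.1 -1.2 0.4 0 0 -0.1 85" --pt "-2.2 -2.4 0.8 0 0 -0.2 85" --pt "-3.3 -3.6 1.2 0 0 -0.3 85" --pt "-4.4 -4.8 1.6 0 0 -0.4 85" --pt "-5.5 -6.0 2.0 0 0 -0.5 85" --pt "-6.6 -7.2 2.4 0 0 -0.6 85" --pt "-7.7 -8.4 2.8 0 0 -0.7 85" --pt "-8.8 -9.7 3.2 0 0 -0.83 85" --pt "-9.9 -11.0 3.6 0 0 -0.83 85" --pt "-10.75 -12.05 4.0 0 0.02 -0.83 85"

```text
time: 1.15
tcp_pos: [0.4663, -0.1933, 0.1302]
tool_rot: [2.659, -1.672, 0.004]
ft_force: [-0.0, -0.7, -0.2]
opening: 0.0853
```

Request:
move_arm --pt "0 0 0 0 0 0 85" --pt "0 0 0 0 0 0 85"

```text
time: 1.35
tcp_pos: [0.4657, -0.1939, 0.1297]
tool_rot: [2.661, -1.668, 0.0]
ft_force: [-0.5, -0.2, 0.5]
opening: 0.0854
```

Run:
```python
from h import *
from workcell import robot
s=robot.state();f=robot.grab_frame("wrist");f["pose"]=(s["tcp_pos"],s["tool_rot"]);pickle.dump(f,open("w1.pkl","wb"));cv2.imwrite("pics/w1.png",f["frame"]);print(s["tcp_pos"],s["ft_force"],s["time"])
cmd([.466,-.1945,.13],25.7)
```

```text
[ 0.46569934 -0.19389173  0.12971632] [-0.5139498  -0.20127109  0.47943711] 1.35
shift [-0.015 -0.018  0.009] turn [ 0.005 -0.022  0.007]
```

View pics/w1.png

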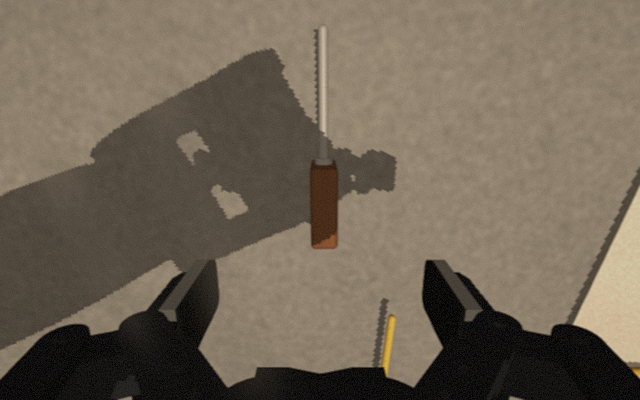

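The wrist view shows the brown block centred near (324,205), the rod leaving it at (323,163) and the rod tip at (322,27). The block lies between the jaws.

Run:
```python
from h import *
f=pickle.load(open("w1.pkl","rb"));p=f["pose"]
tip=onz(f,(322,27),.02,p);b=onz(f,(323.5,163),.02,p);d=tip-b
print(tip,b,np.linalg.norm(d),np.degrees(np.arctan2(d[1],d[0])))
u=d/np.linalg.norm(d);print("grip",tip-.1125*u)
print([onz(f,q,.04,p).round(4) for q in[(311,160),(336,160),(337,237),(311,237)]])
g=tip-.1125*u
cmd([g[0],g[1],.024],25.7)
```

```text
[ 0.56684922 -0.14586334  0.02      ] [ 0.49246467 -0.18307351  0.02      ] 0.08317245296800456 26.576075213344797
grip [ 0.46623584 -0.19619423  0.02      ]
[array([ 0.4942, -0.1735,  0.04  ]), array([ 0.5009, -0.1873,  0.04  ]), array([ 0.4555, -0.2107,  0.04  ]), array([ 0.4481, -0.1953,  0.04  ])]
shift [ 3.300e-02 -2.000e-03  3.543e+00] turn [ 0.005 -0.022  0.007]
```

Request:
move_arm --pt "0.01 -0.02 0.6 0 0 -0.05 85" --pt "0.02 -0.04 1.4 0 0 -0.1 85" --pt "0.03 -0.06 2.2 0 -0.02 -0.1 85" --pt "0.03 -0.06 2.9 0 -0.02 -0.1 85" --pt "0.03 -0.06 3.3 0 -0.02 -0.1 85" --pt "0.03 -0.06 3.5 0 -0.02 -0.1 85" --pt "0.03 -0.06 3.53 0 -0.02 -0.1 85" --pt "0.03 -0.06 3.53 0 -0.02 -0.1 40" --pt "0.03 -0.06 3.53 0 -0.02 -0.1 25" --pt "0.03 -0.06 3.53 0 -0.02 -0.1 14" --newtons 100

```text
time: 2.4
tcp_pos: [0.4684, -0.1958, 0.0254]
tool_rot: [2.667, -1.66, 0.003]
ft_force: [0.3, 0.9, -0.4]
opening: 0.0434
```

Request:
move_arm --pt "0 0 0 0 0 0 5" --pt "0 0 0 0 0 0 5" --pt "0 0 0 0 0 0 5" --pt "0 0 0 0 0 0 5" --pt "0 0 0 0 0 0 5" --pt "0 0 0 0 0 0 5"

```text
time: 3.0
tcp_pos: [0.4683, -0.1956, 0.0251]
tool_rot: [2.667, -1.66, 0.001]
ft_force: [-0.0, 1.1, 5.4]
opening: 0.0171
```

Run:
```python
from h import *
from workcell import robot
s=robot.state();print(s)
cmd([.466,-.1945,.13],26.2)
```

```text
{'time': 3.0, 'joint_pos': array([-5.95879458e-01,  2.34711624e-01,  2.11225550e+00,  5.00673835e-05,
        7.93690137e-01,  5.17812469e-01]), 'joint_vel': array([-1.25337923e-03,  6.01239193e-05,  7.80830683e-04, -1.78654587e-04,
       -2.48634133e-03, -1.02575400e-03]), 'joint_torque': array([-3.09853228e-01, -2.80816627e+01, -1.96963423e+01, -4.72314062e-02,
       -2.20665839e-01,  2.47799617e-02]), 'tcp_pos': array([ 0.46826444, -0.19561169,  0.02508745]), 'tool_rot': array([ 2.66695043e+00, -1.66041336e+00,  1.47038397e-03]), 'ft_force': array([-0.04775872,  1.13226289,  5.36806162]), 'moment': array([0.14936725, 0.04772361, 0.00224725]), 'opening': 0.01706530002307774}
shift [-0.064  0.05  -3.497] turn [-0.006 -0.009 -0.002]
```

Run:
```python
from h import *
cmd([.5846,.0039,.21],13)
```

```text
shift [-4.251 -6.418 -6.164] turn [-0.007 -0.008  2.638]
```

Request:
move_arm --pt "0 0 -0.5 0 0 0 5" --pt "0 0 -1.5 0 0 0 5" --pt "0 0 -2.7 0 0 0.2 5" --pt "-0.5 -0.8 -3.9 0 0 0.6 5" --pt "-1.3 -2.0 -5.0 0 0 1.1 5" --pt "-2.2 -3.3 -5.8 0 0 1.6 5" --pt "-3.1 -4.7 -6.16 0 0 2.1 5" --pt "-3.8 -5.8 -6.16 0 0 2.5 5" --pt "-4.15 -6.3 -6.16 0 0 2.64 5" --pt "-4.25 -6.42 -6.16 0 0 2.64 5"

```text
time: 4.0
tcp_pos: [0.5844, 0.0062, 0.2081]
tool_rot: [2.461, -1.952, -0.003]
ft_force: [-0.3, -0.4, -1.1]
opening: 0.0169
```

Request:
move_arm --pt "0 0 0 0 0 0 5" --pt "0 0 0 0 0 0 5"

```text
time: 4.2
tcp_pos: [0.5835, 0.0031, 0.2083]
tool_rot: [2.457, -1.956, -0.002]
ft_force: [0.5, -0.0, -1.4]
opening: 0.0168
```

Run:
```python
from h import *
from workcell import robot
s=robot.state();f=robot.grab_frame("wrist");f["pose"]=(s["tcp_pos"],s["tool_rot"]);pickle.dump(f,open("w2.pkl","wb"));cv2.imwrite("pics/w2.png",f["frame"]);print(s["tcp_pos"],s["ft_force"],s["time"],s["opening"])
f=robot.grab_frame("scene");pickle.dump(f,open("s2.pkl","wb"));cv2.imwrite("pics/s2.png",f["frame"])
```

```text
[0.58350983 0.00310379 0.20826627] [ 0.52431768 -0.04239606 -1.38729823] 4.2 0.016764570555481265
```

View pics/w2.png

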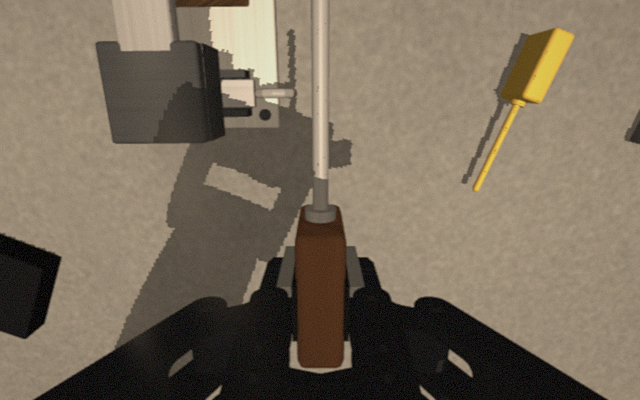

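View pics/s2.png

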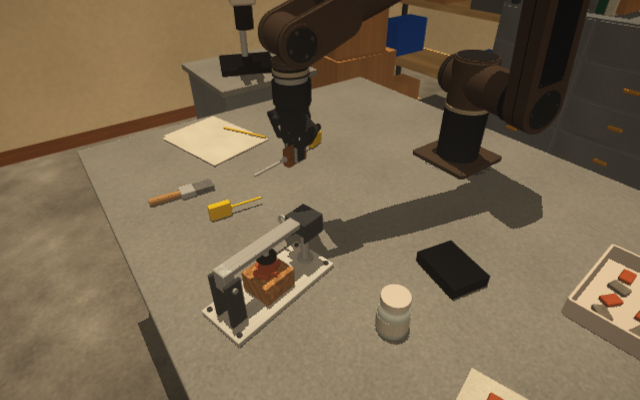

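The wrist view shows the block gripped and the rod running straight up column 320. The upright ring is seen edge-on at row 93, with its outer end at about column 295, and the coupler is on the left. I'll enlarge this area to get the yaw and the eye position.

Run:
```python
from h import *
f=pickle.load(open("w2.pkl","rb"))
crop(f["frame"],90,0,340,150,3.2,"pics/w2c.png")
```

```text
(no output)
```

View pics/w2c.png

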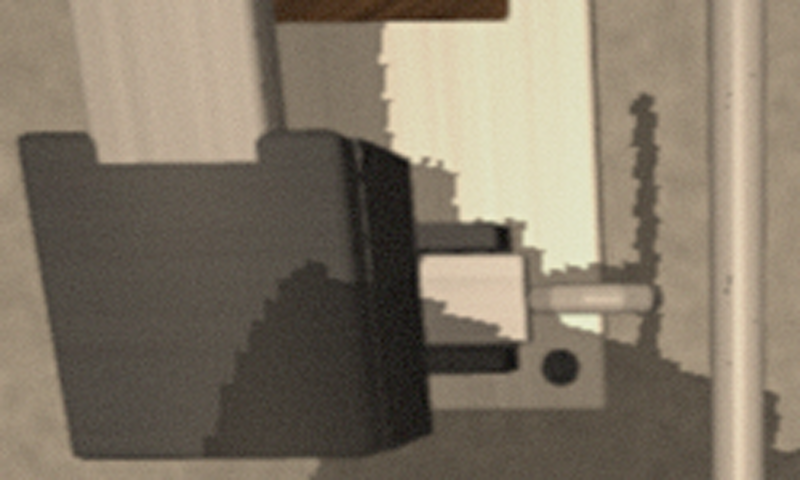

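Run:
```python
from h import *
f=pickle.load(open("w2.pkl","rb"));p=f["pose"]
P=lambda x,y:(90+(x+.5)/3.2-.5,(y+.5)/3.2-.5)
a,b=onz(f,P(530,298),.085,p),onz(f,P(658,297.5),.085,p);print("ring",a,b,np.linalg.norm(a-b),(a+b)/2)
def ang(q,r,z):
    d=onz(f,P(*q),z,p)-onz(f,P(*r),z,p);return np.degrees(np.arctan2(d[1],d[0])).round(2),np.linalg.norm(d).round(4)
print("cap left",ang((22,150),(73,445),.132),"near",ang((80,458),(360,456),.132))
print("plate right",ang((592,0),(606,408),.01),"near",ang((440,409),(604,409),.01))
print("arm L",ang((73,10),(93,155),.12),"slot",ang((97,163),(258,163),.12))
print("ring",ang((530,299),(655,297.5),.0995))
q=[onz(f,P(*x),.132,p) for x in[(72,458),(370,456)]];print("cap near",np.round(q,4),np.mean(q,0))
M=R.from_rotvec(p[1]).as_matrix();print("toolyaw",np.degrees(np.arctan2(-M[1,1],-M[0,1])),M[:,2])
rod=[onz(f,x,.2035,p) for x in[(321,170),(320,5)]];d=rod[1]-rod[0];print("rod",rod,np.degrees(np.arctan2(d[1],d[0])))
# rod diameter at both ends of view
g=cv2.cvtColor(f["frame"],6)
for r in(5,40,90,150):print(r,g[r,305:338])
```

```text
ring [0.64562739 0.06246844 0.085     ] [0.65171605 0.03628929 0.085     ] 0.02687786487946964 [0.64867172 0.04937887 0.085     ]
cap left (np.float64(12.99), np.float64(0.048)) near (np.float64(103.29), np.float64(0.0496))
plate right (np.float64(12.93), np.float64(0.1023)) near (np.float64(102.88), np.float64(0.0462))
arm L (np.float64(11.86), np.float64(0.0225)) slot (np.float64(102.88), np.float64(0.0281))
ring (np.float64(103.54), np.float64(0.0247))
cap near [[0.6027 0.1287 0.132 ]
 [0.6148 0.0774 0.132 ]] [0.60873627 0.10306026 0.132     ]
toolyaw 12.941481910833687 [-1.94869733e-03 -2.08243520e-04 -9.99998080e-01]
rod [array([0.62864289, 0.01355866, 0.2035    ]), array([0.68197844, 0.02613071, 0.2035    ])] 13.26343386087379
5 [146 146 142 150 149 134 113 119 136 150 161 161 166 175 194 199 193 182
 179 170 162 159 141 121 124 139 143 146 148 146 147 149 146]
40 [141 138 140 137 141 133 115 120 136 148 156 165 168 174 197 209 200 192
 179 169 168 159 139 128 131 143 147 142 142 141 146 144 142]
90 [143 145 143 148 150 149 129 116 129 146 157 142 145 176 202 213 209 199
 183 168 169 153 135 130 135 143 145 142 146 146 141 148 150]
150 [ 82  84  81  89  85  84  79  95 123 147 157 165 167 176 196 210 209 200
 183 170 166 151 136 114  85  77  81  90  89  83  87  87  85]
```

Run:
```python
from h import *
f=pickle.load(open("s2.pkl","rb"))
crop(f["frame"],235,130,335,190,8,"pics/s2c.png")
```

```text
(no output)
```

View pics/s2c.png

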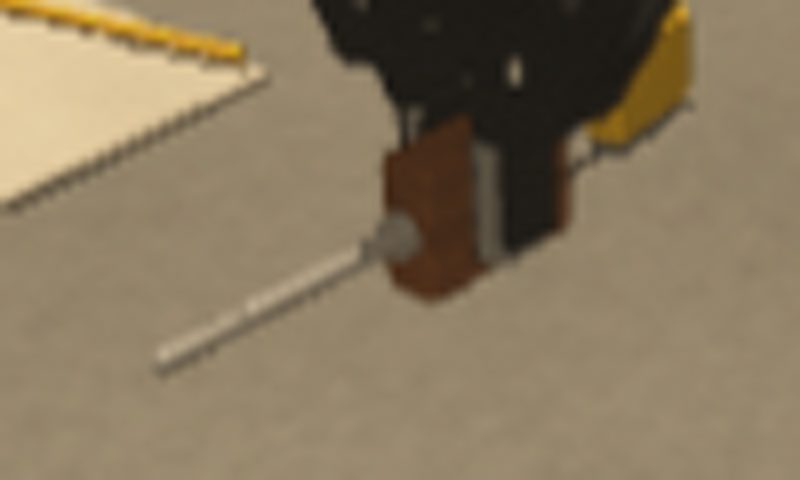

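Run:
```python
from h import *
f=pickle.load(open("s2.pkl","rb"));w=pickle.load(open("w2.pkl","rb"));tcp=w["pose"][0]
a=np.radians(13.1);n=np.array([-np.sin(a),np.cos(a),0]);u=np.array([np.cos(a),np.sin(a),0])
for q in[(162,361),(210,336),(270,304),(330,271),(368,250),(405,233)]:
    o,d=ray(f,(235+(q[0]+.5)/8-.5,130+(q[1]+.5)/8-.5));x=o+d*((tcp-o)@n)/(d@n);print((x-tcp)@u,x[2]-tcp[2])
```

```text
0.11100183981940469 -0.004165771038938476
0.09542694070403755 -0.004309666777534998
0.07539485752382515 -0.004286297894181251
0.054713529360389146 -0.003980319761565293
0.04128084022395224 -0.0037531635999772106
0.0280204012944342 -0.004518577587577038
```

Run:
```python
from h import *
cmd([.518,.0196,.0897],12.9)
```

```text
shift [-1.035  2.006  3.97 ] turn [ 0.012  0.001 -0.003]
```

Request:
move_arm --pt "-0.3 0.6 0 0 0 0 5" --pt "-0.7 1.3 0.3 0 0 0 5" --pt "-1.03 2.0 1.0 0 0 0 5" --pt "-1.03 2.0 2.0 0 0 0 5" --pt "-1.03 2.0 3.0 0 0 0 5" --pt "-1.03 2.0 3.7 0 0 0 5" --pt "-1.03 2.0 3.97 0 0 0 5" --pt "-1.03 2.0 3.97 0 0 0 5" --pt "-1.03 2.0 3.97 0 0 0 5"

```text
time: 5.2
tcp_pos: [0.5198, 0.0201, 0.0913]
tool_rot: [-2.457, 1.956, -0.003]
ft_force: [0.8, 0.4, -0.5]
opening: 0.017
```

```bash
cat > look.py <<'E'
from h import *
from workcell import robot
import sys
k=sys.argv[1]
s=robot.state();f=robot.grab_frame("wrist");f["pose"]=(s["tcp_pos"],s["tool_rot"]);pickle.dump(f,open(f"w{k}.pkl","wb"))
g=robot.grab_frame("scene");pickle.dump(g,open(f"s{k}.pkl","wb"))
M=R.from_rotvec(s["tool_rot"]).as_matrix()
print(s["tcp_pos"],s["ft_force"],s["moment"],s["time"],s["opening"],"yaw",np.degrees(np.arctan2(-M[1,1],-M[0,1])))
a=cv2.resize(f["frame"],(480,300));b=cv2.resize(g["frame"][130:280,200:360],None,fx=3,fy=3,interpolation=cv2.INTER_CUBIC)
b=b[:300]if b.shape[0]<300 else b
o=np.zeros((600,800,3),'uint8');o[:300,:480]=a;b=cv2.resize(g["frame"][160:260,220:340],None,fx=2.95,fy=2.95,interpolation=cv2.INTER_CUBIC);b=b[:300];o[300:300+b.shape[0],:b.shape[1]]=b
c=cv2.resize(f["frame"][0:100,230:400],None,fx=2.5,fy=2.5,interpolation=cv2.INTER_CUBIC);o[300:300+c.shape[0],370:370+c.shape[1]]=c
cv2.imwrite(f"pics/l{k}.png",o)
E
python3 look.py 3; python3 -c "
from h import *
cmd([.518,.0196,.0897],12.9)"
```

```text
[0.51976262 0.02007853 0.09126188] [ 0.75702901  0.40532428 -0.48199553] [ 0.02526456  0.00228297 -0.01030544] 5.2 0.01702001392542909 yaw 12.943806457840367
shift [0.005 0.077 0.07 ] turn [-0.033 -0.014  0.013]
```

View pics/l3.png

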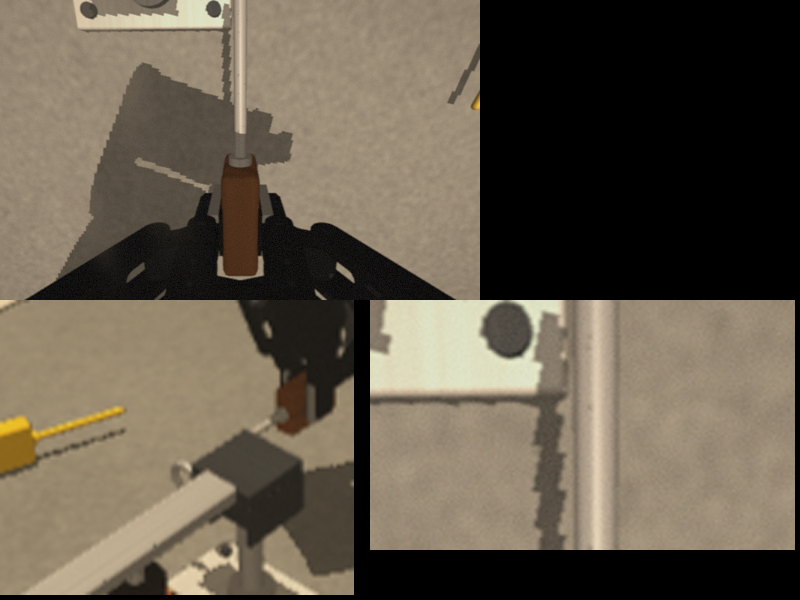

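Request:
move_arm --pt "0 0 0.05 0 0 0 5" --pt "0 -0.2 0.05 0 0 0 5" --pt "0 -0.4 0.05 0 0 0 5" --pt "0 -0.6 0.05 0 0 0 5" --pt "0 -0.7 0.05 0 0 0 5" --pt "0 -0.8 0.05 0 0 0 5" --pt "0 -0.9 0.05 0 0 0 5" --pt "0 -1.0 0.05 0 0 0 5" --pt "0 -1.0 0.05 0 0 0 5"

```text
time: 6.2
tcp_pos: [0.5485, 0.0274, 0.0886]
tool_rot: [-2.458, 1.956, -0.0]
ft_force: [0.4, -0.2, -1.5]
opening: 0.0166
```

```bash
python3 look.py 4; python3 -c "
from h import *
cmd([.6486-.074*.9744,.0497-.074*.225,.0897],12.9)"
```

```text
[0.54851691 0.02739402 0.08864293] [ 0.42340886 -0.2465294  -1.50405696] [ 0.02556941 -0.01398055 -0.0180759 ] 6.2 0.016578298523973106 yaw 12.983835253047287
shift [ 0.029 -0.964 -0.038] turn [0.003 0.001 0.016]
```

View pics/l4.png

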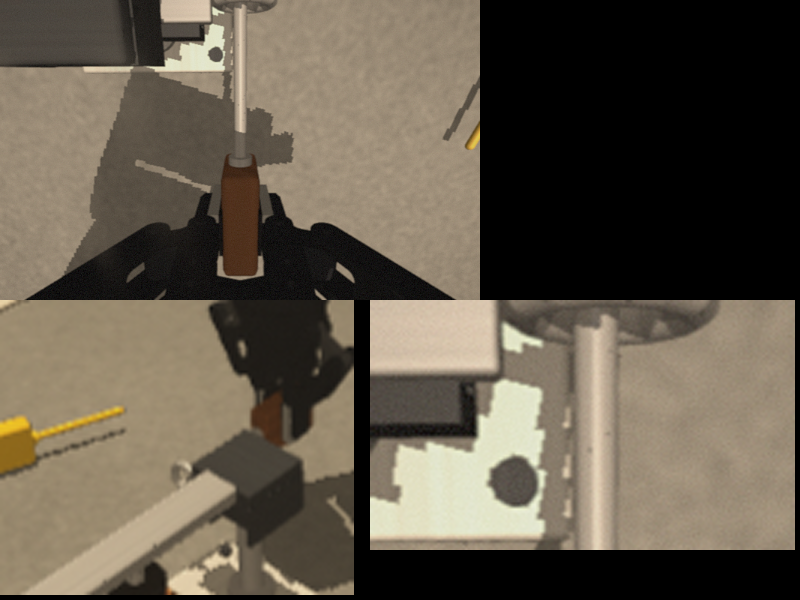

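Request:
move_arm --pt "0.03 0 -0.03 0 0 0 5" --pt "0.06 -0.1 -0.03 0 0 0 5" --pt "0.06 -0.2 -0.03 0 0 0 5" --pt "0.06 -0.3 -0.03 0 0 0 5" --pt "0.06 -0.4 -0.03 0 0 0 5" --pt "0.06 -0.5 -0.03 0 0 0 5" --pt "0.06 -0.5 -0.03 0 0 0 5"

```text
time: 7.0
tcp_pos: [0.5637, 0.0291, 0.0896]
tool_rot: [-2.458, 1.956, -0.0]
ft_force: [0.4, 0.9, -1.4]
opening: 0.0168
```

```bash
python3 look.py 5; python3 -c "
from h import *
cmd([.6486-.074*.9744,.0497-.074*.225,.0897],12.9)"
```

```text
[0.56366035 0.02907542 0.08958833] [ 0.40955797  0.8524488  -1.3599822 ] [0.00260876 0.04922027 0.00721274] 7.0 0.016806595700523376 yaw 12.990574726130523
shift [-0.03  -0.462 -0.009] turn [0.004 0.    0.018]
```

View pics/l5.png

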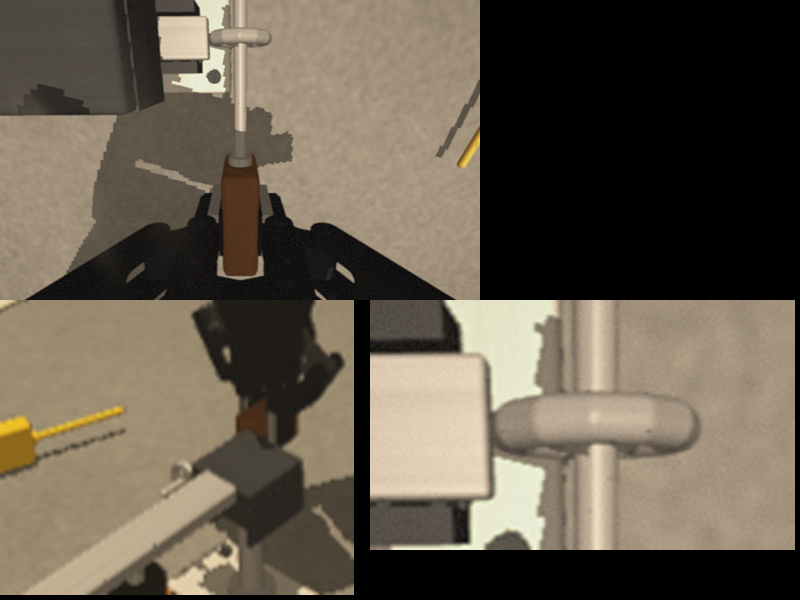

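The rod passes through the ring, nearly central: the ring spans columns 495 to 700 in the crop and the rod is at 597. I'll go a bit deeper, then draw the latch.

Request:
move_arm --pt "0 -0.15 0 0 0 0 5" --pt "0 -0.3 0 0 0 0 5" --pt "0 -0.4 0 0 0 0 5" --pt "0.1 -0.4 0 0 0 0 5" --pt "0.2 -0.4 0 0 0 0 5" --pt "0.3 -0.4 0 0 0 0 5" --pt "0.4 -0.4 0 0 0 0 5" --pt "0.5 -0.4 0 0 0 0 5" --pt "0.6 -0.4 0 0 0 0 5" --pt "0.6 -0.4 0 0 0 0 5" --newtons 120

```text
time: 8.1
tcp_pos: [0.579, 0.0142, 0.0895]
tool_rot: [-2.458, 1.956, 0.0]
ft_force: [0.6, 4.9, -2.2]
opening: 0.0165
```

```bash
python3 look.py 6
```

```text
[0.57901937 0.01417251 0.08949155] [ 0.63317235  4.88533727 -2.2095275 ] [ 0.75533951 -0.123454    0.32525421] 8.1 0.016488189071355408 yaw 12.980689247714645
```

View pics/l6.png

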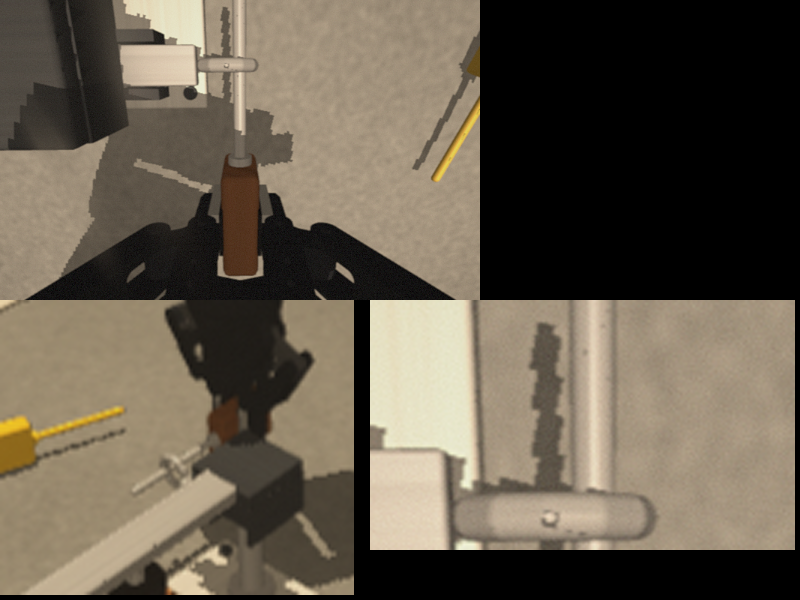

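The latch is drawn. The reaction is 4.9 N, which puts the travel at about 13 mm, and the rod has stayed straight. Now the first part of the lift.

Request:
move_arm --pt "0 0 -0.1 0 0 0 5" --pt "0 0 -0.2 0 0 0 5" --pt "0 0 -0.3 0 0 0 5" --pt "0 0 -0.4 0 0 0 5" --pt "0 0 -0.5 0 0 0 5" --pt "0 0 -0.6 0 0 0 5" --pt "0 0 -0.6 0 0 0 5"

```text
time: 8.9
tcp_pos: [0.5781, 0.0141, 0.1076]
tool_rot: [2.457, -1.955, -0.003]
ft_force: [-3.6, 4.4, -3.9]
opening: 0.0162
```

```bash
python3 look.py 7
```

```text
[0.57813422 0.01413724 0.10756976] [-3.58627015  4.40419088 -3.92588673] [0.57799513 0.60927232 0.29409374] 8.9 0.016208293420948653 yaw 12.992608120485004
```

View pics/l7.png

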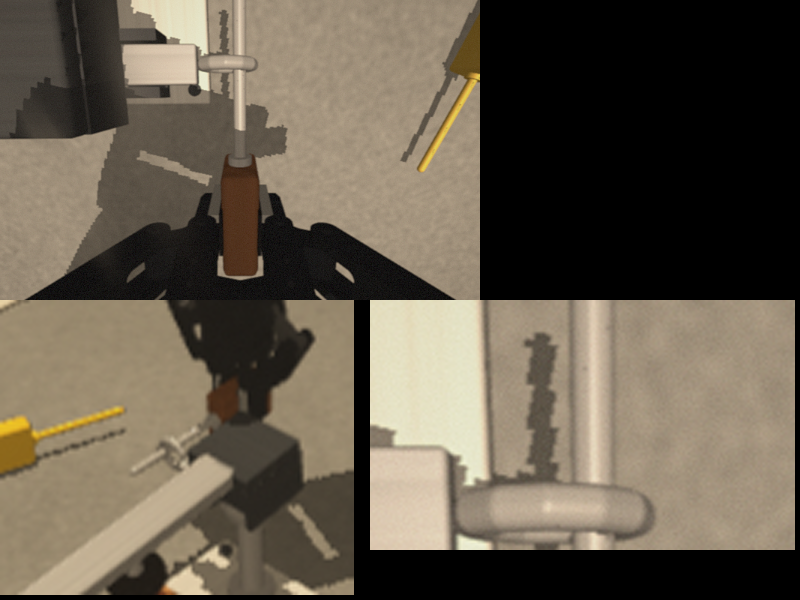

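Request:
move_arm --pt "0 -0.01 -0.15 0 0 0 5" --pt "0 -0.02 -0.3 0 0 0 5" --pt "0 -0.04 -0.45 0 0 0 5" --pt "0 -0.05 -0.6 0 0 0 5" --pt "0 -0.07 -0.75 0 0 0 5" --pt "0 -0.09 -0.9 0 0 0 5" --pt "0 -0.11 -1.05 0 0 0 5" --pt "0 -0.13 -1.2 0 0 0 5" --pt "0 -0.15 -1.3 0 0 0 5" --pt "0 -0.15 -1.3 0 0 0 5"

```text
time: 10.0
tcp_pos: [0.584, 0.0151, 0.1474]
tool_rot: [-2.457, 1.955, -0.003]
ft_force: [-1.0, 5.6, -3.2]
opening: 0.0163
```

```bash
python3 look.py 8
```

```text
[0.58402443 0.01512994 0.14744961] [-0.98126284  5.57422312 -3.22796381] [0.64896276 0.314604   0.36748707] 10.0 0.016348884796211806 yaw 12.979185464395322
```

View pics/l8.png

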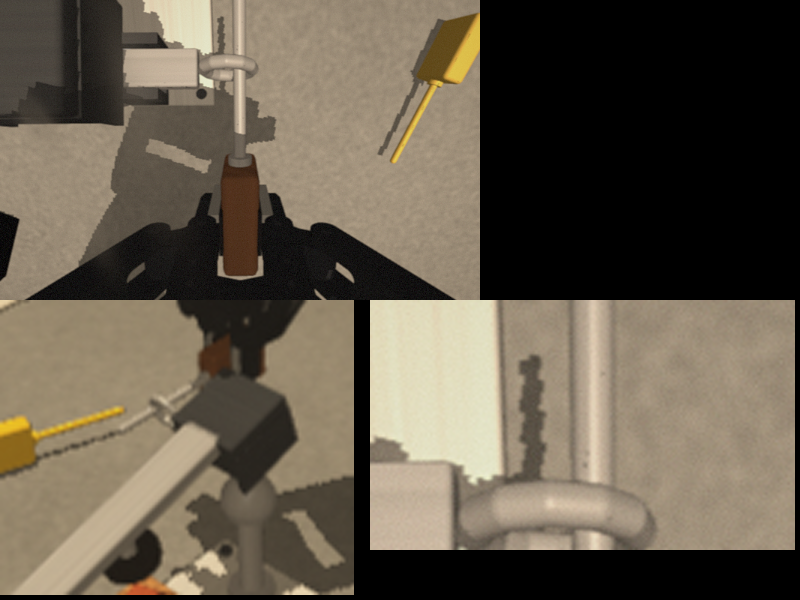

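The ball is clear of the coupler, the rod is through the ring and the arm rests on the rod. I'll measure the actual rise from the scene view.

Run:
```python
from h import *
f=pickle.load(open("s8.pkl","rb"));g=pickle.load(open("s0.pkl".replace("s0","scene0"),"rb"))
a=cv2.resize(g["frame"][170:250,260:340],None,fx=5,fy=5,interpolation=cv2.INTER_CUBIC)
b=cv2.resize(f["frame"][170:250,260:340],None,fx=5,fy=5,interpolation=cv2.INTER_CUBIC)
cv2.imwrite("pics/cmp8.png",np.hstack([a,b]))
```

```text
(no output)
```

View pics/cmp8.png

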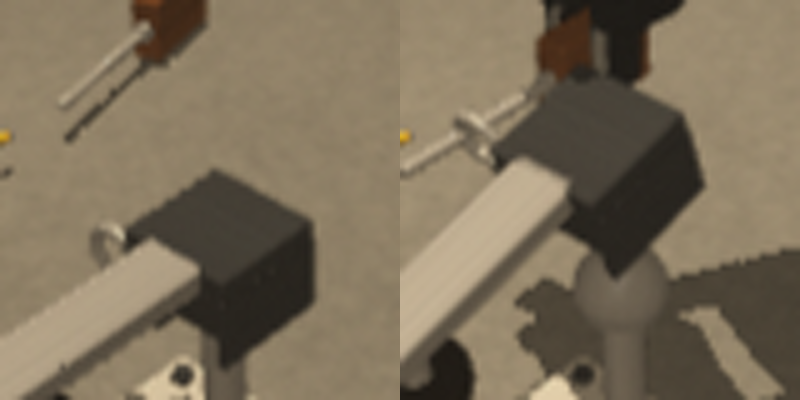

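Run:
```python
from h import *
g=pickle.load(open("scene0.pkl","rb"))
a=np.radians(13);u=np.array([np.cos(a),np.sin(a),0]);n=np.array([-np.sin(a),np.cos(a),0])
c=np.array([.6486,.0497,0])+.062*n;p0=c+.027*n
def X(q):
    o,d=ray(g,(260+(q[0]+.5)/5-.5,170+(q[1]+.5)/5-.5));x=o+d*((p0-o)@n)/(d@n);return np.array([(x-c)@u,x[2]])
B=np.array([X(q) for q in[(312,222),(314,298),(222,285),(225,367)]]);A=np.array([X(q) for q in[(283,113),(303,185),(197,205),(214,278)]])
print(B.round(4),A.round(4))
b=B-B.mean(0);e=A-A.mean(0);th=np.degrees(np.arctan2((b[:,0]*e[:,1]-b[:,1]*e[:,0]).sum(),(b*e).sum()));print(th,200*np.sin(np.radians(th)),A.mean(0)-B.mean(0))
```

```text
[[-0.0245  0.1325]
 [-0.0257  0.0927]
 [ 0.0275  0.1326]
 [ 0.0274  0.091 ]] [[-0.0081  0.1933]
 [-0.0192  0.1537]
 [ 0.039   0.1773]
 [ 0.0317  0.1385]]
-15.062818498936172 -51.975584079531934 [0.00966031 0.05350538]
```

The coupler is about 53 mm up by the box translation, or 52 mm by the tilt. I'll lift 7 to 8 mm more and then hold.

Request:
move_arm --pt "0 -0.01 -0.08 0 0 0 5" --pt "0 -0.03 -0.16 0 0 0 5" --pt "0 -0.04 -0.25 0 0 0 5" --pt "0 -0.04 -0.25 0 0 0 5" --pt "0 -0.04 -0.25 0 0 0 5" --pt "0 -0.04 -0.25 0 0 0 5" --pt "0 -0.04 -0.25 0 0 0 5" --pt "0 -0.04 -0.25 0 0 0 5"

```text
time: 10.9
tcp_pos: [0.5846, 0.0154, 0.154]
tool_rot: [-2.458, 1.956, -0.0]
ft_force: [1.3, 4.7, -4.0]
opening: 0.0166
```

```bash
python3 look.py 9;python3 - <<'E'
from h import *
f=pickle.load(open("s9.pkl","rb"))
cv2.imwrite("pics/cmp9.png",np.hstack([cv2.resize(f["frame"][160:240,260:340],None,fx=5,fy=5,interpolation=cv2.INTER_CUBIC),cv2.resize(pickle.load(open("w9.pkl","rb"))["frame"][:200,180:380],None,fx=2,fy=2)]))
E
```

```text
[0.5846396  0.01540271 0.15397053] [ 1.25155581  4.67689378 -3.98930658] [ 0.73827486 -0.01174964  0.3711625 ] 10.9 0.01660812360323259 yaw 12.977742289863757
```

View pics/cmp9.png

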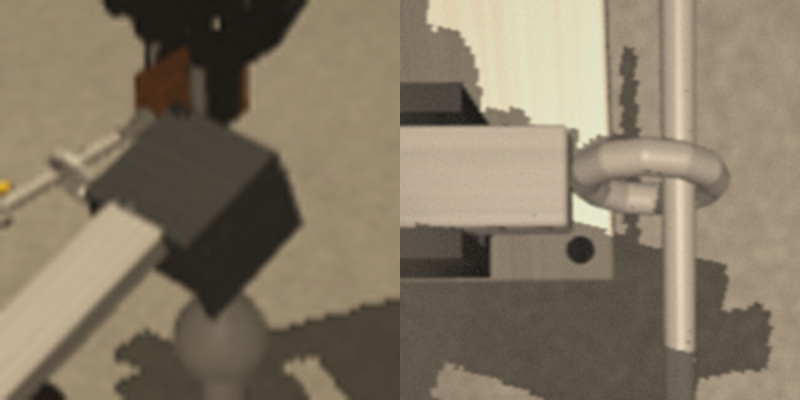

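Run:
```python
from h import *
g=pickle.load(open("scene0.pkl","rb"))
a=np.radians(13);u=np.array([np.cos(a),np.sin(a),0]);n=np.array([-np.sin(a),np.cos(a),0])
c=np.array([.6486,.0497,0])+.062*n;p0=c+.027*n
def X(q,y0):
    o,d=ray(g,(260+(q[0]+.5)/5-.5,y0+(q[1]+.5)/5-.5));x=o+d*((p0-o)@n)/(d@n);return np.array([(x-c)@u,x[2]])
B=np.array([X(q,170) for q in[(312,222),(314,298),(222,285),(225,367)]]);A=np.array([X(q,160) for q in[(278,150),(300,222),(188,245),(212,317)]])
b=B-B.mean(0);e=A-A.mean(0);th=np.degrees(np.arctan2((b[:,0]*e[:,1]-b[:,1]*e[:,0]).sum(),(b*e).sum()));print(A.round(4),th,200*np.sin(np.radians(th)),A.mean(0)-B.mean(0))
from workcell import robot
f=robot.grab_frame("top");cv2.imwrite("pics/top9.png",f["frame"]);s=robot.state();print(s["time"],s["tcp_pos"],s["ft_force"],abs(s["joint_vel"]).max())
```

```text
[[-0.0054  0.2006]
 [-0.0175  0.1609]
 [ 0.0434  0.1843]
 [ 0.0325  0.1444]] -16.573898694859633 -57.05035407359049 [0.01205435 0.06032234]
11.05 [0.58463973 0.0154145  0.15398726] [ 1.19264499  5.48077919 -3.23717897] 0.0028703054864858985
```

View pics/top9.png

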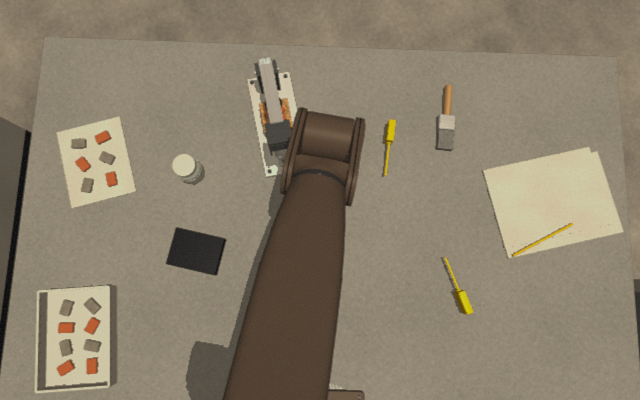

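The rise is about 57 to 60 mm and the arm is still. In the top view the jar, slab and brush haven't moved. Handing in.

Request:
move_arm --pt "0 0 0 0 0 0 5" --pt "0 0 0 0 0 0 5" --pt "0 0 0 0 0 0 5" --pt "0 0 0 0 0 0 5" --pt "0 0 0 0 0 0 5"

```text
time: 11.55
tcp_pos: [0.5846, 0.0154, 0.154]
tool_rot: [-2.458, 1.956, -0.0]
ft_force: [0.5, 4.8, -3.9]
opening: 0.0163
```

```bash
python3 -c "
from workcell import robot
print(robot.state()['tcp_pos']);print(robot.sign_off())"
```

```text
[0.58464246 0.01542285 0.15398939]
the job is handed in; nothing more can be done
None
```

I gripped the brown block and passed the rod through the latch eye from the robot's side. I then drew the latch about 13 mm and lifted the press arm on the rod. The job was handed in at 11.6 s with the arm still held up.

- **Height:** the last scene image put the coupler 60 mm up by its corners but 57 mm by its tilt, so the two differ by about 3 mm.
- **Hold:** the wrist view showed the rod still through the ring. The TCP stayed put over the last 0.65 s, with about 4.8 N sideways and 3.9 N down on the tool.
- **Only the rod carrying the arm:** I worked out that the gripper body clears the coupler, but did not check it in an image.
- **Other things:** the jar, slab and brush look unmoved in the last top view. I did not check the sherd separately.

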